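# Bring the next filter into a photometer and start the measurement

### The job

A capped sample vial already stands in the photometer's well: get its reading through the filter marked by the long white line. With fingertips only, without pinching or lifting anything, push the raised cover fully down over the well, and roll the knurled filter wheel by its exposed front rim, click by click, until its long white line has clicked in at the arrow on the housing; only then press the large round key right down and let it come up again. Use a light touch, leave the small key alone and do not disturb the vials, the dropper bottle or the beaker.

Things in the scene. Friction and masses are not known exactly. Their poses are not given: they have to be found in the camera images.
- photometer: Light grey bench photometer, 165 deep (its x) x 226 wide (y) x 60 mm high, fixed to the worktop. Origin: on the worktop under its middle; x to its rear (away from the robot), y to its left, z up. Offsets below are in this frame, in mm. Front face at x = -77.5. Well and cover in the left half; right: wheel, keys, display pod (x 36 to 88, up to z = 91).
- filter_wheel (a joint): Knurled black filter wheel, flat disc 68 across, 14 thick (z = 48 to 62), upright axis at x = -55.5, y = -55. Rad: 0 = long white line on its top points to the rear at the arrow (wanted); grows counterclockwise from above. Turns endlessly, a sprung detent every 0.785 rad. Starts near 0.785 or 1.571, so its front rim must go to the left (+y), 26.7 mm of rim a click.
- wheel_rim (a point): Foremost point of the wheel's rim, at half its height (x = -89.5, y = -55, z = 55), 12 mm ahead of the front face. The rim is free 54 degrees to either side; a collar (outer radius 42.5, top z = 59) guards the rest. A click takes about 2 N along the rim, so a side push of 6 to 15 N turns it without slip; let go within 15 degrees of a detent, it centres itself. The point does not turn.
- line_tip (a point): Outer end of the long white line on the wheel's top, 31.5 mm from the axis, z = 62 mm. The long line is 21 x 3 mm; the seven other filters have short 5 mm marks.
- index (a point): Tip of the wanted place: on the rear of the wheel's rim (x = -21.5, y = -55, z = 62), right before the black arrow on the housing.
- cover (a joint): Grey flat cover of the sample well, 64 x 64, about 12 thick. Rad: 0 = shut, flat over the well, its top at z = 73.5, reaching forward to x = -49 (a 26 wide, 4 thick tab to x = -56); grows as it opens up and to the rear, stop at 2.0. Starts standing open at 1.45 to 1.85. The stiff hinge holds it where it is left; it takes about 1 N at its edge to move it.
- cover_hinge (a point): Middle of the cover's hinge line (x = 20, y = 60, z = 65.5), which runs along y from 28 to 92. The outer face lies 8 mm off this line (5 mm along its border).
- cover_edge (a point): Middle of the cover's free edge on its outer (top) side, 69 mm from the hinge line.
- measure_key (a joint): Large round grey key, 22 mm across, at x = 18, y = -33, its top at z = 66 when up. Value in m: 0 up, grows to 0.004 fully down (4 N); springs back.
- power_key (a joint): Small round grey key, 12 mm across, at x = 18, y = -90, top at z = 66 when up; 0 up, 0.004 down. Not to be pressed.
- sample_vial: Glass vial with black cap, 24 mm across, 46 mm tall, standing in the well at x = -18, y = 60 with its cap 2 mm below the housing's top. Origin: centre of its underside.
- blank_vial: Second vial of the same kind, standing on the worktop to the left of the photometer. Origin: centre of its underside.
- dropper: Brown dropper bottle, 41 mm across, 114 mm tall, standing to the right of the photometer. Origin: centre of its underside.
- beaker: Empty beaker, 55 mm across, 71 mm tall, on the left of the worktop. Origin: centre of its underside.

How it is judged:
By the outcome, as a careful person would: the job done as asked, in the order asked, and still so for the second after the job is handed in, with the robot touching nothing.
It also fails if it takes over 58 s, if anything falls off the work surface, if the arm or the gripper's body presses on something with over 40 N, if the wrist force passes 120 N, or if a joint passes its speed limit or range.

### The arm

A 6-joint arm with a two-finger parallel gripper is mounted at the origin on a cart in front of the work surface, level with it; the furniture and walls round the work are solid. World frame = base frame: x ahead of the robot, y to its left, z up, the work surface at z = 0. Lengths are in m, angles in rad, forces in N, time in s.
With the tool pointing down it reaches from about 0.4 to 0.825 m from the base axis. Payload 7 kg.
Tool frame: the origin (TCP) lies midway between the tips of the shut fingers; the grasp point (between the pads) lies 19 mm behind it; z points along the fingers, y is the line along which they close (so a half turn about z gives the same grasp; the last joint's range is limited). The gripper opens to 88 mm and grips with 3 to 60 N. Pads are 19 mm wide; open, the fingers measure 130 mm over their backs; the gripper's body (78 mm by 193 mm) begins 47 mm behind the grasp point.
Start: joints at [1.609, 0.359, 0.012, 0, -1.224, -0.288], TCP at [0.167, 0.654, 0.227] pointing down, gripper open.
Joint ranges: [-3.07, 3.07], [-1.43, 2.12], [-1.02, 1.25], [-3.03, 1.67], [-3.05, -0], [-3.03, 3.03]. Speed limits (rad/s): [2.39, 2.39, 3.01, 3.14, 3.14, 3.14].

### API

Orientations are given as [roll, pitch, yaw] about the fixed x, y, z axes, in that order (R = Rz(yaw) Ry(pitch) Rx(roll)).
In Python, from station import get_state, grab_frame, calibration, job_done, boxes_of, regions_of, spot_point gives the robot as it stands. The module is installed in compiled form; this text tells all that it offers.
- The arm moves only by the tool arm_command, never from a script. Its argument "commands" is a list of rows, each an object of numbers: "tx", "ty", "tz": the shift along the tool's x, y, z each as a share of 25 cm, from -1 to 1; "twist": the turn about the tool's z as a share of 180 degrees, from -1 to 1. A call has exactly 8 rows; each row is the pose to reach, as a shift and turn from the pose commanded when the call began, along the tool's axes at that moment, turning the shorter way round; what a row does not reach only later rows make up. A row lasts 1/12 s, in which the tool goes at most 41.7 mm and 7.16 degrees, less where a joint would pass 70% of its speed; a pose out of reach is approached as far as the arm can. A call with a number of a shift or a turn outside -1 to 1 is refused whole. A call with a gripper value outside its range is refused whole. "claw" is the opening, from 0 (shut) to 1 (fully open), set as the call begins (left out, the last holds). The fingers move at their own pace and stop on an object; "grip_force" is the grip in N (left out, the last holds). Time passes only in rows, so rows that repeat a pose let the fingers close, or fill a call up. It gives the time, the measured TCP pose, the force, the opening and the grip force at its end, in the units of the state.
- get_state(): the state, without advancing time (a new reading comes with each control period).
- grab_frame(name): name is "scene" or "top" or "wrist"; returns the picture (420x560x3 uint8, red, green, blue); there is no depth.
- calibration(name): a dict with "camera_matrix" (3x3 intrinsics, pixels), "k1" (the pictures are not rectified: a ray, as slopes to the right and down, at radius r is drawn at 1 + k1 r^2 times it, then the intrinsics apply), "extrinsics" (4x4, takes a point from camera to world coordinates). Camera axes: x right, y down, z forward; pixel columns grow to the right and rows downward; lengths in m; the calibration is good to about 2 mm. A picture is of the moment at which its call begins: read the wrist's pose just before it. calibration takes no time and is no camera call; for the wrist camera it gives the pose at the moment of the call.
- job_done(): hands the job in; it is judged then, once.
Trained networks look in the newest picture that a camera, given by its name, has taken for a name from the list of things; names that differ only in an ending like _2 or _b are one class to them, and where a whole thing is asked for, a point or a joint stands for the part that bears it (a point fixed in the world has none). Each returns a list of dicts, best first, with "score" (0 to 1); they miss things now and then, are a little off and sometimes report something else, mostly with a low value. They report only what shows in the picture. A call takes as long as a camera call.
- boxes_of(query, camera): "rect" ([left, top, right, bottom] in pixels, round what is visible of it).
- regions_of(query, camera): "region" (420x560 bool, what is visible of it) and "rect" ([left, top, right, bottom] in pixels, round what is visible of it).
- spot_point(query, camera): "uv" ([column, row] in pixels: a listed point, or the origin of a listed thing).
The state is a dict: "t": time; "q": joint angles; "qd": joint speeds; "joint_efforts": joint torques, N m; "eef_pos": TCP position; "ee_rot": TCP orientation; "force": force on the tool from outside, world axes, zero at the start; "moment": the same for the moment, N m; "width": finger opening in m; "gripper_force": force on a finger pad.
Only numpy, scipy, OpenCV 4.12 (cv2) and the standard library are available. Lean on these libraries where they do the work, as an engineer would, in place of code of your own. Each camera call takes 0.05 s, during which the arm holds its last target. There are 200 camera calls.

## Working session

There is one attempt and no reset: what is moved stays moved. The work goes in short steps, Python scripts to look and compute and a tool call to move; the robot and the scene stay as the last step left them, time stands still between calls to the robot, and variables do not carry over. Pictures are saved under pics/ and viewed, at most 10 in all, crops included, and the job is handed in when it is done.

Besides the shell and the picture viewer there is one more tool, called after "Request:" as name([rows], argument=value, ...), one row to a line, values as JSON. arm_command: Moves the arm, as the interface text tells. Shift numbers are shares of 25 cm and turn numbers shares of 180 degrees, none past 1 either way. Its arguments: {"type":"object","properties":{"commands":{"type":"array"},"claw":{"type":"number"},"grip_force":{"type":"number"}},"required":["commands"]}

```bash
mkdir -p pics; ls
python3 - <<'E'
from station import *
import cv2,numpy as np
s=get_state();print(s['t'],s['eef_pos'],s['ee_rot'],s['force'],s['width'])
for n in("scene","top"):
    im=grab_frame(n);cv2.imwrite(f"pics/{n}0.png",im[:,:,::-1]);c=calibration(n);print(n,c['camera_matrix'],c['k1'],np.round(c['extrinsics'],4).tolist())
    for q in("photometer","wheel_rim","line_tip","index","cover_hinge","cover_edge","measure_key","power_key","blank_vial","dropper","beaker"):
        r=spot_point(q,n);print(q,[(np.round(a['uv'],1).tolist(),round(a['score'],2)) for a in r[:2]])
E
```

```text
pics
0.0 [0.16678205 0.65354777 0.2256007 ] [ 3.13987826e+00 -1.60147849e-04 -2.49946672e-01] [ 0.70275246 -0.22391756  0.47243759] 0.0874320024294602
scene [[403.78903274   0.         275.10309653]
 [  0.         403.78903274 212.57694804]
 [  0.           0.           1.        ]] 0.0012629375579345321 [[-0.6644, -0.4455, 0.6, 0.0379], [-0.747, 0.3718, -0.5511, 0.5557], [0.0225, -0.8144, -0.5799, 0.5782], [0.0, 0.0, 0.0, 1.0]]
photometer [([271.9, 234.9], 0.57)]
wheel_rim [([316.5, 227.2], 0.96), ([243.5, 216.7], 0.47)]
line_tip [([295.8, 225.8], 0.98)]
index [([296.1, 211.6], 0.97)]
cover_hinge [([246.5, 212.7], 0.81)]
cover_edge [([327.8, 208.1], 0.71)]Traceback (most recent call last):
  File "<stdin>", line 7, in <module>
ValueError: it knows: beaker, blank_vial, cover_edge, cover_hinge, dropper, index, line_tip, photometer, sample_vial, wheel_rim
```

Run:
```python
from station import *
import cv2,numpy as np
for n in("top",):
    im=grab_frame(n);cv2.imwrite(f"pics/{n}0.png",im[:,:,::-1]);c=calibration(n);print(n,c['camera_matrix'],c['k1'],np.round(c['extrinsics'],4).tolist())
    for q in("photometer","wheel_rim","line_tip","index","cover_hinge","cover_edge","sample_vial","blank_vial","dropper","beaker"):
        r=spot_point(q,n);print(q,[(np.round(a['uv'],1).tolist(),round(a['score'],2)) for a in r[:2]])
```

```text
top [[484.18741695   0.         280.15904234]
 [  0.         484.18741695 200.45303451]
 [  0.           0.           1.        ]] -0.10116069768431145 [[-0.0213, -0.9898, 0.141, 0.4244], [-0.9991, 0.0261, 0.032, 0.0732], [-0.0354, -0.1402, -0.9895, 1.1289], [0.0, 0.0, 0.0, 1.0]]
photometer [([300.3, 206.6], 0.61)]
wheel_rim [([316.5, 244.6], 0.66), ([372.7, 208.1], 0.22)]
line_tip [([304.8, 230.1], 0.81)]
index [([322.5, 217.1], 0.94)]
cover_hinge [([271.5, 189.1], 0.87)]
cover_edge [([270.8, 183.1], 0.53), ([232.2, 195.7], 0.48)]
sample_vial [([271.7, 208.1], 0.46)]
blank_vial [([235.2, 196.8], 0.47)]
dropper [([373.8, 206.4], 0.79), ([234.9, 194.0], 0.3)]
beaker [([170.5, 203.8], 0.95)]
```

View pics/scene0.png

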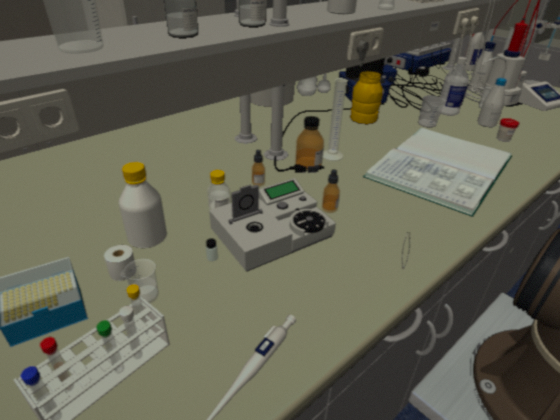

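View pics/top0.png

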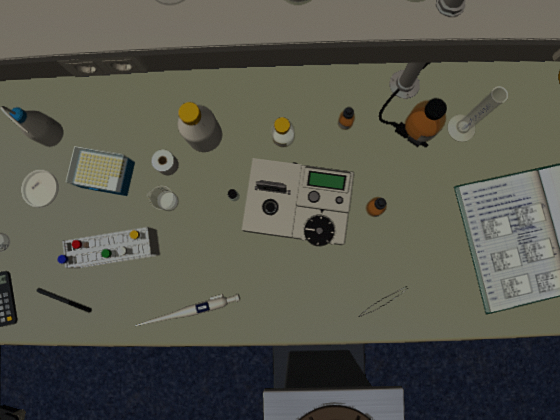

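The top view shows the wheel centre at about (319,230) with the long line pointing left, so the angle is near 1.57 and it needs two clicks. The cover is upright at (271,187), the dropper is at (376,207), and a yellow-capped bottle stands behind at (283,130). Next I'll fit the instrument's pose.

```bash
cat > h.py <<'E'
from station import *
import numpy as np,cv2
from scipy.optimize import least_squares
def proj(c,P):
    E=np.linalg.inv(c['extrinsics']);p=(E[:3,:3]@np.atleast_2d(P).T).T+E[:3,3]
    s=p[:,:2]/p[:,2:];s=s*(1+c['k1']*(s**2).sum(1,keepdims=True));K=c['camera_matrix']
    return s*[K[0,0],K[1,1]]+[K[0,2],K[1,2]]
def ray(c,uv,z):  # point at height z
    K=c['camera_matrix'];d=(np.array(uv)-[K[0,2],K[1,2]])/K[0,0];s=d.copy()
    for _ in range(5): s=d/(1+c['k1']*(s@s))
    E=c['extrinsics'];v=E[:3,:3]@[s[0],s[1],1];o=E[:3,3];return o+v*(z-o[2])/v[2]
def pts(w,th):
    return dict(wheel_rim=(-.0895,-.055,.055),index=(-.0215,-.055,.062),cover_hinge=(.02,.06,.0655),
     line_tip=(-.0555+.0315*np.cos(w),-.055+.0315*np.sin(w),.062),key=(.018,-.033,.066),pkey=(.018,-.09,.066),
     cover_edge=(.02-.069*np.cos(th)+.008*np.sin(th),.06,.0655+.069*np.sin(th)+.008*np.cos(th)))
def W(p,P):
    x,y,a=p;P=np.atleast_2d(P);return np.c_[x+np.cos(a)*P[:,0]-np.sin(a)*P[:,1],y+np.sin(a)*P[:,0]+np.cos(a)*P[:,1],P[:,2]]
E
python3 - <<'E'
from h import *
ct,cs=calibration("top"),calibration("scene")
obs=[(cs,dict(wheel_rim=(316.5,227.2),line_tip=(295.8,225.8),index=(296.1,211.6),cover_hinge=(246.5,212.7))),
(ct,dict(wheel_rim=(316.5,244.6),line_tip=(304.8,230.1),index=(322.5,217.1),cover_hinge=(271.5,189.1),cover_edge=(270.8,183.1),key=(314,197),pkey=(339,200)))]
def f(v):
    q=pts(v[3],v[4]);return np.concatenate([(proj(c,W(v[:3],q[k]))-u).ravel() for c,o in obs for k,u in o.items()])
r=least_squares(f,[.5,0,0,1.57,1.6],loss='soft_l1');print(r.x);print(f(r.x).reshape(-1,2).round(1).tolist())
print("dropper cap",ray(ct,(378,203),.11),"bottle",ray(ct,(282,126),.09), "vial", ray(ct,(233,194),.045))
p=r.x[:3];print(W(p,[(0,0,0),(.02,.06,.0655),(-.0895,-.055,.055),(.018,-.033,.066)]))
E
```

```text
[ 0.57232104  0.06875237 -0.18078629  1.70069314  1.45983348]
[[1.3, 2.6], [2.0, -1.7], [3.8, -0.7], [-1.2, 2.4], [-0.4, 1.1], [-0.6, -0.2], [-1.7, -2.0], [1.0, -0.4], [0.0, 0.0], [-0.3, -1.1], [0.2, -0.2]]
dropper cap [ 0.55865739 -0.10102895  0.11      ] bottle [0.73935672 0.09920349 0.09      ] vial [0.59649757 0.21540465 0.045     ]
[[0.57232104 0.06875237 0.        ]
 [0.60278327 0.12417846 0.0655    ]
 [0.47439048 0.0307411  0.055     ]
 [0.58409418 0.03305373 0.066     ]]
```

Request:
arm_command([
  {"tx": 0.1, "ty": 0.08, "tz": -0.05},
  {"tx": 0.22, "ty": 0.18, "tz": -0.1},
  {"tx": 0.34, "ty": 0.28, "tz": -0.15},
  {"tx": 0.46, "ty": 0.38, "tz": -0.2},
  {"tx": 0.58, "ty": 0.48, "tz": -0.25},
  {"tx": 0.7, "ty": 0.58, "tz": -0.3},
  {"tx": 0.82, "ty": 0.68, "tz": -0.3},
  {"tx": 0.94, "ty": 0.78, "tz": -0.3},
], claw=0)

```text
invalid input
```

Request:
arm_command([
  {"tx": 0.12, "ty": 0.1},
  {"tx": 0.24, "ty": 0.2},
  {"tx": 0.36, "ty": 0.3},
  {"tx": 0.48, "ty": 0.4},
  {"tx": 0.6, "ty": 0.5},
  {"tx": 0.72, "ty": 0.6},
  {"tx": 0.82, "ty": 0.68},
  {"tx": 0.9, "ty": 0.74},
])

```text
invalid input
```

Run:
```python
from h import *
s=get_state();print(s['t'],s['eef_pos'],s['ee_rot'],s['force'],s['width'],s['q'])
c=calibration("wrist");im=grab_frame("wrist");cv2.imwrite("pics/w1.png",im[:,:,::-1]);print(np.round(c['extrinsics'],4).tolist())
```

```text
0.9 [0.16688074 0.65399772 0.22654682] [ 3.14151999e+00  3.26928075e-06 -2.49836175e-01] [-0.02114828 -0.86669464 -0.118552  ] 0.08750937156914204 [ 1.60908190e+00  3.58610896e-01  1.18935582e-02 -2.52851827e-05
 -1.22414773e+00 -2.88113153e-01]
[[-0.2464, -0.9246, -0.2905, 0.2455], [-0.9692, 0.2346, 0.0754, 0.6349], [-0.0016, 0.3001, -0.9539, 0.3849], [0.0, 0.0, 0.0, 1.0]]
```

View pics/w1.png

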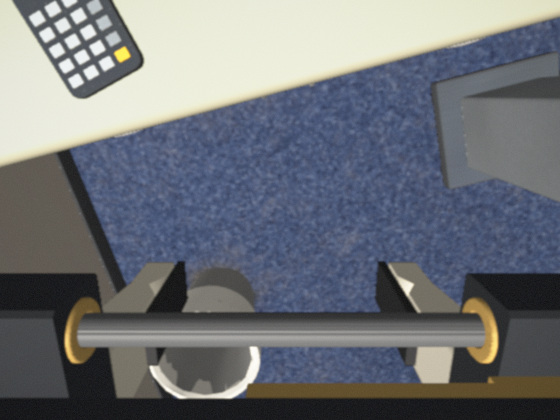

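The picture shows the arm still at its start: calculator top left at (75,40), floor and bin below. The calls were refused, so I'll resend with all four fields in every row.

Request:
arm_command([
  {"tx": 0.1, "ty": 0.08, "tz": -0.05, "twist": 0},
  {"tx": 0.22, "ty": 0.18, "tz": -0.1, "twist": 0},
  {"tx": 0.34, "ty": 0.28, "tz": -0.15, "twist": 0},
  {"tx": 0.46, "ty": 0.38, "tz": -0.2, "twist": 0},
  {"tx": 0.58, "ty": 0.48, "tz": -0.25, "twist": 0},
  {"tx": 0.7, "ty": 0.58, "tz": -0.3, "twist": 0},
  {"tx": 0.82, "ty": 0.68, "tz": -0.3, "twist": 0},
  {"tx": 0.94, "ty": 0.78, "tz": -0.3, "twist": 0},
], claw=0, grip_force=10)

```text
t: 1.62
eef_pos: [0.3473, 0.4057, 0.3029]
ee_rot: [-3.139, -0.0, -0.249]
force: [0.7, 1.0, 0.2]
width: 0.04
gripper_force: 0.0
```

Request:
arm_command([
  {"tx": 0.12, "ty": 0.1, "tz": 0, "twist": 0},
  {"tx": 0.24, "ty": 0.2, "tz": 0, "twist": 0},
  {"tx": 0.36, "ty": 0.3, "tz": 0, "twist": 0},
  {"tx": 0.48, "ty": 0.42, "tz": 0, "twist": 0},
  {"tx": 0.6, "ty": 0.54, "tz": 0, "twist": 0},
  {"tx": 0.72, "ty": 0.66, "tz": 0, "twist": 0},
  {"tx": 0.84, "ty": 0.76, "tz": 0, "twist": 0},
  {"tx": 0.96, "ty": 0.86, "tz": 0, "twist": 0},
])

```text
t: 2.28
eef_pos: [0.5265, 0.1372, 0.3022]
ee_rot: [-3.141, -0.001, -0.25]
force: [0.9, 1.3, 0.2]
width: 0.0007
gripper_force: 0.0
```

Request:
arm_command([
  {"tx": 0.1, "ty": 0.1, "tz": 0, "twist": -0.03},
  {"tx": 0.2, "ty": 0.2, "tz": 0, "twist": -0.03},
  {"tx": 0.25, "ty": 0.25, "tz": 0, "twist": -0.03},
  {"tx": 0.25, "ty": 0.25, "tz": 0, "twist": -0.03},
  {"tx": 0.25, "ty": 0.25, "tz": 0, "twist": -0.03},
  {"tx": 0.25, "ty": 0.25, "tz": 0, "twist": -0.03},
  {"tx": 0.25, "ty": 0.25, "tz": 0, "twist": -0.03},
  {"tx": 0.25, "ty": 0.25, "tz": 0, "twist": -0.03},
])

```text
t: 2.95
eef_pos: [0.5706, 0.0642, 0.3018]
ee_rot: [-3.141, -0.0, -0.154]
force: [0.2, 0.2, 0.0]
width: 0.0006
gripper_force: 0.0
```

Run:
```python
from h import *
s=get_state();print(s['t'],s['eef_pos'],s['ee_rot'],s['force'],s['width'],s['q'])
c=calibration("wrist");im=grab_frame("wrist");cv2.imwrite("pics/w2.png",im[:,:,::-1]);np.save("c2.npy",c,allow_pickle=True)
for q in("wheel_rim","line_tip","index","cover_hinge","cover_edge","sample_vial","dropper"):
    r=spot_point(q,"wrist");print(q,[(np.round(a['uv'],1).tolist(),round(a['score'],2)) for a in r[:2]])
```

```text
2.95 [0.57055091 0.06421045 0.30184416] [-3.14125523e+00 -3.51688753e-04 -1.54163575e-01] [0.1547695  0.23187709 0.02882697] 0.0006402926253316103 [ 4.52621124e-01  1.52702995e-01 -9.46335707e-02 -7.90619310e-05
 -1.32297844e+00  9.64031061e-01]
wheel_rim [([325.2, 252.0], 0.78), ([298.0, 223.5], 0.33)]
line_tip [([295.9, 224.3], 0.79)]
index [([329.8, 198.2], 0.68), ([324.3, 252.7], 0.16)]
cover_hinge [([219.2, 157.5], 0.97), ([30.9, 182.8], 0.59)]
cover_edge [([206.1, 164.1], 0.95)]
sample_vial [([224.8, 181.3], 0.85)]
dropper [([426.5, 150.6], 0.95), ([323.3, 254.6], 0.38)]
```

View pics/w2.png

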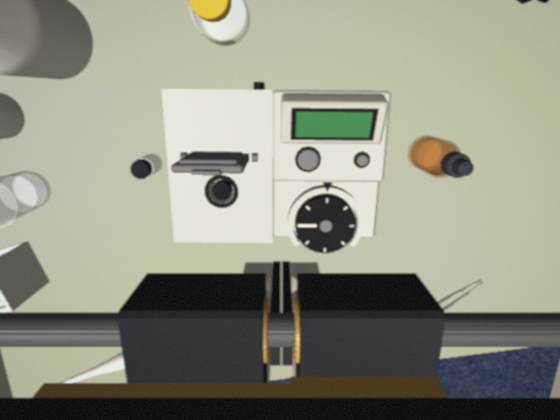

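The wrist view is clear. The wheel centre is at (326,226), the long line tip at (297,225) pointing left, the arrow at (327,186), the measure key at (308,159), the small key at (362,160), the vial cap at (221,190), the cover top at (211,163) and the dropper cap at (457,164). I'll refit the pose from these.

Run:
```python
from h import *
c=np.load("c2.npy",allow_pickle=True).item()
o=[((-.0555,-.055,.062),(326,226)),((.018,-.033,.066),(308,159)),((.018,-.09,.066),(362,160)),((-.018,.06,.058),(221,190)),((-.0215,-.055,.062),(327.5,194)),
((-.0775,.113,.06),(175,242)),((.0875,.113,.06),(163,90))]
P=np.array([a for a,_ in o]);U=np.array([b for _,b in o])
r=least_squares(lambda v:(proj(c,W(v,P))-U).ravel(),[.57,.07,-.15],loss='soft_l1');p=r.x;print(p);print((proj(c,W(p,P))-U).round(1).tolist())
np.save("p.npy",p)
for th in(1.4,1.5,1.6,1.7,1.8):print(th,proj(c,W(p,pts(1.57,th)['cover_edge'])))
print(proj(c,W(p,pts(1.57,0)['line_tip'])))
def T(P): 
    q=W(p,P)[0];return q.round(4)
print("dropper",ray(c,(457,164),.112),"bottle",ray(c,(210,3),.1))
for n,P in dict(behind=(.075,.06,.16),hinge=(.02,.06,.07),rim=(-.0895,-.055,.055),key=(.018,-.033,.066)).items():print(n,T(P))
```

```text
[ 0.57126759  0.07106739 -0.15539038]
[[-0.5, -1.3], [-0.5, 0.4], [0.1, -0.5], [0.2, 0.8], [-0.8, 1.1], [1.7, 0.1], [0.5, -0.9]]
1.4 [[206.01098645 173.87290049]]
1.5 [[205.54391218 165.98427556]]
1.6 [[205.22814841 157.90315617]]
1.7 [[205.07084387 149.75858619]]
1.8 [[205.07567419 141.68332798]]
[[297.19764941 224.63633758]]
dropper [ 0.56637246 -0.09853237  0.112     ] bottle [0.7343543  0.10142638 0.1       ]
behind [0.6546 0.1187 0.16  ]
hinge [0.6003 0.1272 0.07  ]
rim [0.4743 0.0306 0.055 ]
key [0.5839 0.0357 0.066 ]
```

Request:
arm_command([
  {"tx": 0.08, "ty": -0.08, "tz": 0.05, "twist": 0},
  {"tx": 0.16, "ty": -0.18, "tz": 0.15, "twist": 0},
  {"tx": 0.25, "ty": -0.268, "tz": 0.28, "twist": 0},
  {"tx": 0.25, "ty": -0.268, "tz": 0.41, "twist": 0},
  {"tx": 0.25, "ty": -0.268, "tz": 0.53, "twist": 0},
  {"tx": 0.25, "ty": -0.268, "tz": 0.64, "twist": 0},
  {"tx": 0.25, "ty": -0.268, "tz": 0.744, "twist": 0},
  {"tx": 0.25, "ty": -0.268, "tz": 0.744, "twist": 0},
])

```text
t: 4.02
eef_pos: [0.6397, 0.1187, 0.1095]
ee_rot: [3.137, 0.008, -0.157]
force: [-0.8, 0.3, -1.5]
width: 0.0003
gripper_force: 0.0
```

```bash
cat > loc.py <<'E'
from h import *
p=np.load("p.npy");s=get_state();d=s['eef_pos'][:2]-p[:2];a=p[2]
print(s['t'],"local mm",1000*np.array([np.cos(a)*d[0]+np.sin(a)*d[1],-np.sin(a)*d[0]+np.cos(a)*d[1],s['eef_pos'][2]]).round(4),"yaw",s['ee_rot'][2]-a,"F",s['force'].round(1))
E
python3 loc.py
```

```text
4.0167 local mm [ 60.2  57.7 109.5] yaw -0.0012157586499094708 F [-0.8  0.3 -1.5]
```

Request:
arm_command([
  {"tx": -0.05, "ty": 0, "tz": 0, "twist": 0},
  {"tx": -0.09, "ty": 0, "tz": 0, "twist": 0},
  {"tx": -0.118, "ty": 0, "tz": 0, "twist": 0},
  {"tx": -0.146, "ty": 0, "tz": 0.002, "twist": 0},
  {"tx": -0.175, "ty": 0, "tz": 0.004, "twist": 0},
  {"tx": -0.202, "ty": 0, "tz": 0.012, "twist": 0},
  {"tx": -0.231, "ty": 0, "tz": 0.026, "twist": 0},
  {"tx": -0.256, "ty": 0, "tz": 0.042, "twist": 0},
])

```text
t: 4.68
eef_pos: [0.5793, 0.1301, 0.1053]
ee_rot: [-3.141, -0.001, -0.155]
force: [0.8, 1.1, 0.6]
width: 0.0007
gripper_force: 0.5
```

Request:
arm_command([
  {"tx": -0.023, "ty": 0, "tz": 0.021, "twist": 0},
  {"tx": -0.042, "ty": 0, "tz": 0.044, "twist": 0},
  {"tx": -0.058, "ty": 0, "tz": 0.07, "twist": 0},
  {"tx": -0.068, "ty": 0, "tz": 0.098, "twist": 0},
  {"tx": -0.076, "ty": 0, "tz": 0.118, "twist": 0},
  {"tx": -0.076, "ty": 0, "tz": 0.126, "twist": 0},
  {"tx": -0.076, "ty": 0, "tz": 0.13, "twist": 0},
  {"tx": -0.076, "ty": 0, "tz": 0.13, "twist": 0},
])

```text
t: 5.35
eef_pos: [0.5603, 0.1325, 0.0735]
ee_rot: [3.141, 0.001, -0.155]
force: [-8.9, 0.5, 16.8]
width: 0.0002
gripper_force: 8.2
```

```bash
python3 loc.py
```

```text
5.35 local mm [-20.4  59.   73.5] yaw 0.00025400538073433454 F [-8.9  0.5 16.8]
```

Request:
arm_command([
  {"tx": 0, "ty": 0, "tz": -0.1, "twist": 0},
  {"tx": 0, "ty": 0, "tz": -0.2, "twist": 0},
  {"tx": -0.07, "ty": 0.1, "tz": -0.2, "twist": 0},
  {"tx": -0.15, "ty": 0.21, "tz": -0.2, "twist": 0},
  {"tx": -0.23, "ty": 0.32, "tz": -0.2, "twist": 0},
  {"tx": -0.31, "ty": 0.43, "tz": -0.2, "twist": 0},
  {"tx": -0.366, "ty": 0.512, "tz": -0.2, "twist": 0},
  {"tx": -0.366, "ty": 0.512, "tz": -0.15, "twist": 0},
])

```text
t: 6.02
eef_pos: [0.4481, 0.0179, 0.1111]
ee_rot: [-3.141, -0.001, -0.157]
force: [1.0, 0.2, -0.4]
width: 0.0
gripper_force: 0.0
```

Request:
arm_command([
  {"tx": 0, "ty": 0, "tz": 0.08, "twist": 0},
  {"tx": 0, "ty": 0, "tz": 0.16, "twist": 0},
  {"tx": 0, "ty": 0, "tz": 0.23, "twist": 0},
  {"tx": 0, "ty": 0, "tz": 0.23, "twist": 0},
  {"tx": 0.02, "ty": 0, "tz": 0.23, "twist": 0},
  {"tx": 0.03, "ty": 0, "tz": 0.23, "twist": 0},
  {"tx": 0.036, "ty": 0, "tz": 0.23, "twist": 0},
  {"tx": 0.036, "ty": 0, "tz": 0.23, "twist": 0},
])

```text
t: 6.68
eef_pos: [0.4608, 0.0193, 0.0534]
ee_rot: [-3.141, -0.002, -0.156]
force: [-0.2, 0.4, 0.5]
width: 0.0004
gripper_force: 0.0
```

```bash
python3 loc.py
python3 - <<'E'
from h import *
im=grab_frame("wrist");cv2.imwrite("pics/w3.png",im[:,:,::-1]);print(get_state()['force'])
E
```

```text
6.6833 local mm [-101.1  -68.2   53.4] yaw -0.00023750687839280138 F [-0.2  0.4  0.5]
[-0.02281641 -0.06716694 -0.2323951 ]
```

View pics/w3.png

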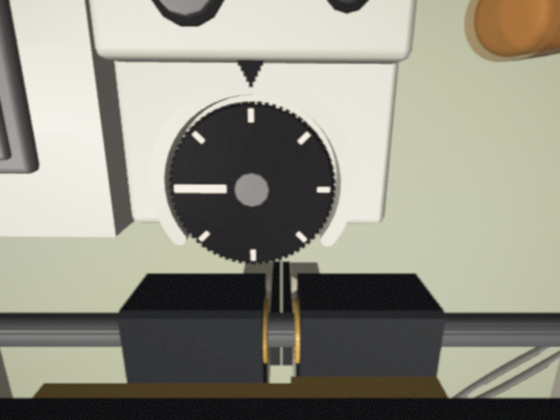

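The fingertips sit just in front of the rim, whose foremost point is at (252,262). The line still points left. I'll close in gently until they touch.

Request:
arm_command([
  {"tx": 0.002, "ty": 0, "tz": 0, "twist": 0},
  {"tx": 0.004, "ty": 0, "tz": 0, "twist": 0},
  {"tx": 0.006, "ty": 0, "tz": 0, "twist": 0},
  {"tx": 0.008, "ty": 0, "tz": 0, "twist": 0},
  {"tx": 0.008, "ty": 0, "tz": 0, "twist": 0},
  {"tx": 0.008, "ty": 0, "tz": 0, "twist": 0},
  {"tx": 0.008, "ty": 0, "tz": 0, "twist": 0},
  {"tx": 0.008, "ty": 0, "tz": 0, "twist": 0},
])

```text
t: 7.4
eef_pos: [0.4614, 0.0187, 0.0525]
ee_rot: [3.141, 0.0, -0.156]
force: [-1.5, 0.7, 1.0]
width: 0.0006
gripper_force: 1.0
```

Request:
arm_command([
  {"tx": 0.002, "ty": 0, "tz": 0, "twist": 0},
  {"tx": 0.004, "ty": 0, "tz": 0, "twist": 0},
  {"tx": 0.004, "ty": 0, "tz": 0, "twist": 0},
  {"tx": 0.004, "ty": 0, "tz": 0, "twist": 0},
  {"tx": 0.004, "ty": 0, "tz": 0, "twist": 0},
  {"tx": 0.004, "ty": 0, "tz": 0, "twist": 0},
  {"tx": 0.004, "ty": 0, "tz": 0, "twist": 0},
  {"tx": 0.004, "ty": 0, "tz": 0, "twist": 0},
])

```text
t: 8.07
eef_pos: [0.4615, 0.0183, 0.0523]
ee_rot: [3.141, 0.002, -0.156]
force: [-6.6, 2.4, 4.3]
width: 0.0006
gripper_force: 3.1
```

Request:
arm_command([
  {"tx": 0.003, "ty": 0, "tz": 0, "twist": 0},
  {"tx": 0.003, "ty": -0.015, "tz": 0, "twist": 0},
  {"tx": 0.003, "ty": -0.03, "tz": 0, "twist": 0},
  {"tx": 0.003, "ty": -0.045, "tz": 0, "twist": 0},
  {"tx": 0.003, "ty": -0.06, "tz": 0, "twist": 0},
  {"tx": 0.003, "ty": -0.075, "tz": 0, "twist": 0},
  {"tx": 0.003, "ty": -0.09, "tz": 0, "twist": 0},
  {"tx": 0.003, "ty": -0.1, "tz": 0, "twist": 0},
])

```text
t: 8.73
eef_pos: [0.4654, 0.0428, 0.052]
ee_rot: [3.14, 0.003, -0.156]
force: [-7.2, 3.3, 4.1]
width: 0.0005
gripper_force: 3.8
```

```bash
python3 loc.py
python3 - <<'E'
from h import *
im=grab_frame("wrist");cv2.imwrite("pics/w4.png",im[:,:,::-1]);print(get_state()['force'])
E
```

```text
8.7333 local mm [-100.2  -44.3   52. ] yaw -0.0009933359924447216 F [-7.2  3.3  4.1]
[-6.90066852  4.09510588  2.90801368]
```

View pics/w4.png

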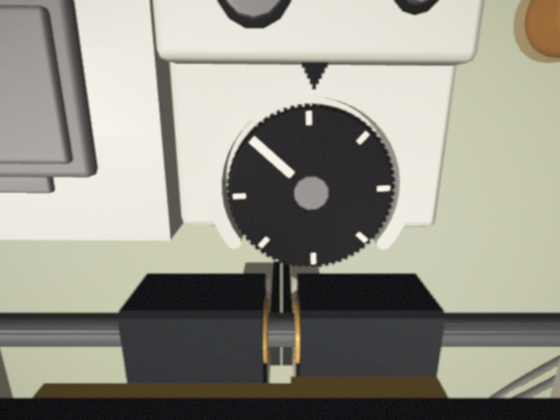

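It turned one click: the line now points at (252,140), about 45° from the arrow at (314,75). I'll back off, return and repeat the stroke.

Request:
arm_command([
  {"tx": -0.02, "ty": 0, "tz": 0, "twist": 0},
  {"tx": -0.04, "ty": 0, "tz": 0, "twist": 0},
  {"tx": -0.04, "ty": 0.05, "tz": 0, "twist": 0},
  {"tx": -0.04, "ty": 0.1, "tz": 0, "twist": 0},
  {"tx": -0.02, "ty": 0.1, "tz": 0, "twist": 0},
  {"tx": -0.01, "ty": 0.1, "tz": 0, "twist": 0},
  {"tx": -0.004, "ty": 0.1, "tz": 0, "twist": 0},
  {"tx": 0, "ty": 0.1, "tz": 0, "twist": 0},
])

```text
t: 9.45
eef_pos: [0.4615, 0.0175, 0.0521]
ee_rot: [3.14, 0.004, -0.157]
force: [-11.3, 2.7, 7.5]
width: 0.0009
gripper_force: 5.4
```

Request:
arm_command([
  {"tx": 0, "ty": 0, "tz": 0, "twist": 0},
  {"tx": 0, "ty": -0.015, "tz": 0, "twist": 0},
  {"tx": 0, "ty": -0.03, "tz": 0, "twist": 0},
  {"tx": 0, "ty": -0.045, "tz": 0, "twist": 0},
  {"tx": 0, "ty": -0.06, "tz": 0, "twist": 0},
  {"tx": 0, "ty": -0.075, "tz": 0, "twist": 0},
  {"tx": 0, "ty": -0.09, "tz": 0, "twist": 0},
  {"tx": 0, "ty": -0.103, "tz": 0, "twist": 0},
])

```text
t: 10.12
eef_pos: [0.4655, 0.0434, 0.0519]
ee_rot: [3.14, 0.004, -0.157]
force: [-6.4, 2.8, 3.0]
width: 0.0007
gripper_force: 3.7
```

Request:
arm_command([
  {"tx": -0.02, "ty": 0, "tz": 0, "twist": 0},
  {"tx": -0.06, "ty": 0, "tz": 0, "twist": 0},
  {"tx": -0.06, "ty": 0, "tz": -0.1, "twist": 0},
  {"tx": -0.06, "ty": 0, "tz": -0.2, "twist": 0},
  {"tx": -0.06, "ty": 0, "tz": -0.3, "twist": 0},
  {"tx": 0.04, "ty": 0, "tz": -0.4, "twist": 0},
  {"tx": 0.14, "ty": 0, "tz": -0.4, "twist": 0},
  {"tx": 0.14, "ty": 0, "tz": -0.4, "twist": 0},
])

```text
t: 10.78
eef_pos: [0.5064, 0.039, 0.1547]
ee_rot: [-3.139, -0.006, -0.155]
force: [0.0, 0.1, 0.1]
width: 0.0004
gripper_force: 0.0
```

```bash
python3 loc.py
python3 - <<'E'
from h import *
im=grab_frame("wrist");cv2.imwrite("pics/w5.png",im[:,:,::-1]);print(get_state()['force'])
E
```

```text
10.7833 local mm [-59.2 -41.7 154.7] yaw 0.0002212286615131398 F [0.  0.1 0.1]
[-1.41400914 -0.23974785  0.2665076 ]
```

View pics/w5.png

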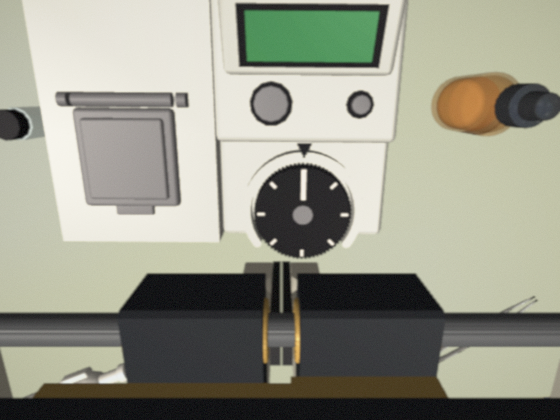

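The long line stands at the arrow and the cover is shut flat, with the measure key at (271,103) in this view. Now over the key.

Request:
arm_command([
  {"tx": 0.1, "ty": -0.012, "tz": 0, "twist": 0},
  {"tx": 0.2, "ty": -0.024, "tz": 0, "twist": 0},
  {"tx": 0.28, "ty": -0.036, "tz": 0, "twist": 0},
  {"tx": 0.312, "ty": -0.036, "tz": 0, "twist": 0},
  {"tx": 0.312, "ty": -0.036, "tz": 0.1, "twist": 0},
  {"tx": 0.312, "ty": -0.036, "tz": 0.2, "twist": 0},
  {"tx": 0.312, "ty": -0.036, "tz": 0.27, "twist": 0},
  {"tx": 0.312, "ty": -0.036, "tz": 0.27, "twist": 0},
])

```text
t: 11.5
eef_pos: [0.5765, 0.0344, 0.081]
ee_rot: [3.139, 0.007, -0.157]
force: [-1.0, 0.3, 0.3]
width: 0.0004
gripper_force: 0.0
```

```bash
python3 - <<'E'
from h import *
grab_frame("top");grab_frame("top");grab_frame("top")
E
python3 loc.py
```

```text
11.65 local mm [ 14.5 -33.9  85.9] yaw 0.0003085933556053466 F [-0.4 -0.8  0.5]
```

Request:
arm_command([
  {"tx": 0.012, "ty": -0.004, "tz": 0.03, "twist": 0},
  {"tx": 0.012, "ty": -0.004, "tz": 0.06, "twist": 0},
  {"tx": 0.012, "ty": -0.004, "tz": 0.075, "twist": 0},
  {"tx": 0.012, "ty": -0.004, "tz": 0.083, "twist": 0},
  {"tx": 0.012, "ty": -0.004, "tz": 0.09, "twist": 0},
  {"tx": 0.012, "ty": -0.004, "tz": 0.096, "twist": 0},
  {"tx": 0.012, "ty": -0.004, "tz": 0.098, "twist": 0},
  {"tx": 0.012, "ty": -0.004, "tz": 0.098, "twist": 0},
])

```text
t: 12.32
eef_pos: [0.5836, 0.0359, 0.0621]
ee_rot: [-3.142, -0.001, -0.155]
force: [-5.2, 0.9, 14.5]
width: 0.0009
gripper_force: 6.9
```

```bash
python3 loc.py
```

```text
12.3167 local mm [ 17.6 -32.9  62.1] yaw 0.0003786143710949319 F [-5.2  0.9 14.5]
```

The key is at its stop: z = 62.1 mm with 14.5 N on the tip. Releasing it and moving clear.

Request:
arm_command([
  {"tx": 0, "ty": 0, "tz": 0, "twist": 0},
  {"tx": 0, "ty": 0, "tz": 0, "twist": 0},
  {"tx": 0, "ty": 0, "tz": -0.02, "twist": 0},
  {"tx": 0, "ty": 0, "tz": -0.08, "twist": 0},
  {"tx": 0, "ty": 0, "tz": -0.2, "twist": 0},
  {"tx": 0, "ty": 0, "tz": -0.34, "twist": 0},
  {"tx": -0.05, "ty": 0, "tz": -0.48, "twist": 0},
  {"tx": -0.15, "ty": 0, "tz": -0.6, "twist": 0},
])

```text
t: 12.98
eef_pos: [0.5479, 0.0414, 0.2124]
ee_rot: [3.141, -0.001, -0.156]
force: [0.8, 1.7, 1.0]
width: 0.0003
gripper_force: 0.0
```

Request:
arm_command([
  {"tx": -0.1, "ty": 0, "tz": 0, "twist": 0},
  {"tx": -0.1, "ty": 0, "tz": 0, "twist": 0},
  {"tx": -0.1, "ty": 0, "tz": 0, "twist": 0},
  {"tx": -0.1, "ty": 0, "tz": 0, "twist": 0},
  {"tx": -0.1, "ty": 0, "tz": 0, "twist": 0},
  {"tx": -0.1, "ty": 0, "tz": 0, "twist": 0},
  {"tx": -0.1, "ty": 0, "tz": 0, "twist": 0},
  {"tx": -0.1, "ty": 0, "tz": 0, "twist": 0},
])

```text
t: 13.65
eef_pos: [0.522, 0.0453, 0.2099]
ee_rot: [3.141, 0.001, -0.156]
force: [0.5, 0.2, 0.2]
width: 0.0002
gripper_force: 0.0
```

```bash
python3 - <<'E'
from h import *
im=grab_frame("wrist");cv2.imwrite("pics/w6.png",im[:,:,::-1])
E
python3 loc.py
```

```text
13.7 local mm [-44.8 -33.1 210.1] yaw -0.0004859629966111334 F [-0.4  0.2  0.3]
```

View pics/w6.png

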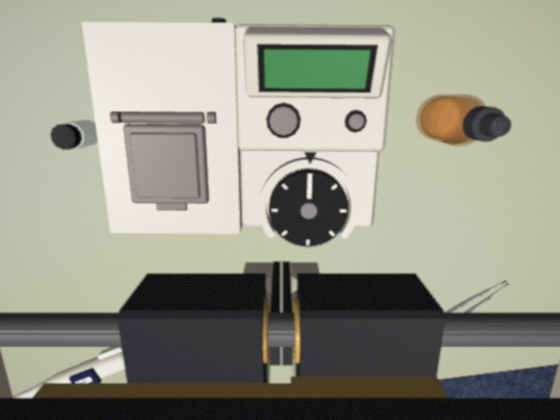

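The last view shows the cover shut at (166,165), the long line at the arrow (309,180) and the key up again at (284,120). The vial and dropper are where they were, so I'm handing in.

```bash
python3 -c "from station import job_done;print(job_done())"
```

```text
the job is handed in; nothing more can be done
None
```

The job is handed in at about 14 s on the robot's clock: cover shut over the well, wheel rolled two clicks to the long white line at the arrow, then the large key pressed to its stop and released; the verdict was not shown.

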